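# Back the hand winch off one notch

### The job

The overhauled hand winch on the plywood board was left one notch too far wound; let it back exactly one notch, only pushing gently with the fingertips and never gripping it. With a fingertip push the pawl's red thumb knob over to the right, so that the pawl lifts off the toothed wheel and lies back by itself; push the crank grip to the right most of a notch; then push the standing pawl back to the left so that it drops on the wheel. Finish by pushing the crank on to the right until the next tooth comes up hard against the pawl and the crank stands upright, then take the hand away; leave the tools and things around the winch where they are.

Things in the scene. Friction and masses are not known exactly. Their poses are not given: they have to be found in the camera images.
- winch: Hand winch with blue cheeks, bolted on a plywood board 200 x 250 x 18 mm that is screwed to the table. Origin: centre of the board's underside. z up; -x is its front (toward the robot, with toothed wheel and crank); +y is 'left', -y is 'right', seen from the front. The front cheek (x -25 to -20 mm) rises to z 183 mm, its highest, behind the pawl's pivot.
- wheel_axle (a point): Centre of the toothed steel wheel (90 mm over the tips, 10 mm thick, in the plane x = -35 mm of the winch), 118 mm above the table. Wheel, bare drum behind it and crank in front turn together about the winch's x axis. 12 teeth, so one notch is 0.524 rad. If the wheel stands at 0.15 to 0.48 when the pawl drops, the pawl lands on the back of the right tooth.
- wheel (a joint): Angle of wheel and crank, rad; grows as it turns backward: crank and wheel top go right. Starts at -0.06 to 0. With the pawl down it can turn back only until a tooth stops hard on the pawl: at 0 at first, at 0.524 one notch on. It stays where it is left (stiff bearings) and takes about 2 to 3 N at the grip to turn.
- crank_grip (a point): Middle of the black crank grip, a round bar 22 mm thick, 75 mm long, along the winch's x (x -60 to -135 mm), on a flat arm behind it (x -60 to -54 mm), 85 mm from the axle. At wheel angle 0 the crank leans 0.524 rad to the left of upright; at 0.524 it is upright, the grip's middle 203 mm above the table. Push on its left side to turn the wheel backward.
- pawl (a joint): Angle of the dark steel pawl, rad; grows as its nose lifts and its lever goes right. 0: nose down between two teeth; on the back of a tooth up to 0.17; 1.50: lying back on its rest pin, nose up, lever pointing right. Moved by its own weight, almost free pivot (under 1 N at the knob): let go below about 0.65 it drops on the wheel, above about 0.8 it falls over to 1.50.
- pawl_pivot (a point): The pawl's pivot, 55 mm right of the wheel's axle and 50 mm above it (168 mm above the table), in the wheel's plane. The pawl turns about the winch's x axis. Its nose arm and its thumb lever form an L, with about a right angle between them, open at the top; closed fingertips fit into it and can push either arm.
- pawl_knob (a point): Centre of the red ball knob (18 mm) at the end of the pawl's thumb lever (8 mm thick, 12 mm wide along the winch's x), 44 mm from the pivot. Pawl down: the lever stands up, leaning 5 degrees to the left, knob centre about 212 mm above the table. Pawl lying back: it points right, about level, knob centre about 175 mm above the table.
- pawl_nose (a point): Tip of the pawl's nose, 52 mm from the pivot, on an arm 12 mm wide (along the winch's x) and 11 mm thick. Pawl down: it points left and lies on the wheel's top. Pawl lying back: it stands up above the pivot, tip about 220 mm above the table; push it on its right side to tip the pawl back.
- ratchet: Chrome socket ratchet, 116 x 25 x 20 mm, lying loose right of the board; a bystander.
- cleaner_bottle: White dropper bottle with a blue cap, 34 mm across, 113 mm tall, standing loose left of the board; a bystander.
- screwdriver_amber: Screwdriver with an amber handle, 184 mm long, lying loose left of the board; a bystander.
- tape_roll: Roll of black tape, 68 mm across, lying loose at the left; a bystander.
- flux_tin: Small round tin, 44 mm across, 20 mm tall, standing loose at the left; a bystander.
- long_nose_pliers: Long-nose pliers with green and yellow grips, 206 mm long, lying loose at the right; a bystander.

How it is judged:
By the outcome, as a careful person would: the job done as asked, in the order asked, and still so for the second after the job is handed in, with the robot touching nothing.
It also fails if it takes over 62 s, if anything falls off the work surface, if the arm or the gripper's body presses on something with over 40 N, if the wrist force passes 120 N, or if a joint passes its speed limit or range.

### The arm

A 6-joint arm with a two-finger parallel gripper is mounted at the origin on a cart in front of the work surface, level with it; the furniture and walls round the work are solid. World frame = base frame: x ahead of the robot, y to its left, z up, the work surface at z = 0. Lengths are in m, angles in rad, forces in N, time in s.
With the tool pointing down it reaches from about 0.275 to 0.75 m from the base axis. Payload 10.2 kg.
Tool frame: the origin (TCP) lies midway between the tips of the shut fingers; the grasp point (between the pads) lies bot.hold_point_z behind it (bot.hold_point_z is the distance from the TCP to the grasp point, in m); z points along the fingers, y is the line along which they close (so a half turn about z gives the same grasp; the last joint's range is limited). The gripper opens to 85 mm and grips with 20 to 120 N. Pads are 22 mm wide; open, the fingers measure 114 mm over their backs; the gripper's body (76 mm by 85 mm) begins 54 mm behind the grasp point. The pads swing forward as they close: fully open they stand 13 mm farther back than shut.
Start: joints at [-0.223, 0.313, 1.498, -0, 1.331, -0.223], TCP at [0.525, -0, 0.231] pointing down, gripper open.
Joint ranges: [-2.94, 2.94], [-0.97, 2.17], [0.19, 2.56], [-1.23, 4.37], [0.02, 3.11], [-2.88, 2.88]. Speed limits (rad/s): [2.39, 2.39, 3.01, 3.14, 3.14, 3.14].

### API

Orientations are given as a unit quaternion [w, x, y, z].
In Python, from cell import bot gives the robot as it stands.
- The arm moves only by the shell command python3 -m handwheel 'ROWS' [FORCE]. ROWS is JSON, a list of rows, each an object of numbers: "fingers": the finger opening in mm, from 0 to 85.4; "tx", "ty", "tz": the shift along the tool's x, y, z in mm; "ax", "ay", "az": the turn, a rotation vector about the tool's x, y, z in rad. A call has 1 to 5 rows; each row is the pose to reach, as a shift and turn from the pose commanded when the call began, along the tool's axes at that moment; what a row does not reach only later rows make up. A row lasts 1/8 s, in which the tool goes at most 62.5 mm and 10.7 degrees, less where a joint would pass 70% of its speed; a pose out of reach is approached as far as the arm can. A call with a gripper value outside its range is refused whole. The fingers move at their own pace and stop on an object; FORCE is the grip in N (left out, the last holds). Time passes only in rows, so rows that repeat a pose let the fingers close. It gives the time, the measured TCP pose, the force, the opening and the grip force at its end, in the units of the state.
- bot.state(): the state, without advancing time (a new reading comes with each control period).
- bot.camera(name): name is "scene" or "side" or "wrist"; returns a dict with "image" (400x640x3 uint8, blue, green, red), "K" (3x3 intrinsics, pixels), "rvec" (rotation vector, rad) and "tvec" (3), from world to camera coordinates, as OpenCV has them. Camera axes: x right, y down, z forward; pixel columns grow to the right and rows downward; lengths in m; the calibration is good to about 2 mm. A picture is of the moment at which its call begins. There is no depth.
- bot.finish_job(): hands the job in; it is judged then, once.
The state is a dict: "time": time; "joints": joint angles; "qd": joint speeds; "tau": joint torques, N m; "position": TCP position; "tcp_rot": TCP orientation; "wrist_force": force on the tool from outside, world axes, zero at the start; "torque": the same for the moment, N m; "grip_width": finger opening in m; "finger_force": force on a finger pad.
Only numpy, scipy, OpenCV 4.12 (cv2) and the standard library are available. Lean on these libraries where they do the work, as an engineer would, in place of code of your own. Each camera call takes 0.05 s, during which the arm holds its last target. There are 200 camera calls.

## Working session

There is one attempt and no reset: what is moved stays moved. The work goes in short steps, Python scripts to look and compute and a shell command to move; the robot and the scene stay as the last step left them, time stands still between calls to the robot, and variables do not carry over. Pictures are saved under pics/ and viewed, at most 10 in all, crops included, and the job is handed in when it is done.

```bash
mkdir -p pics; ls
python3 - <<'E'
from cell import bot
import cv2
s=bot.state();print(s['time'],s['position'],s['tcp_rot'],s['grip_width'],bot.hold_point_z)
a=bot.camera('scene');b=bot.camera('side')
import pickle;pickle.dump((a,b),open('cams0.pkl','wb'))
cv2.imwrite('pics/s0.png',a['image']);cv2.imwrite('pics/d0.png',b['image'])
for c in(a,b):print(c['K'].tolist() if hasattr(c['K'],'tolist') else c['K'],c['rvec'],c['tvec'])
E
```

```text
pics
0.0 [5.24729749e-01 5.41060044e-05 2.30712807e-01] [-5.79372292e-04  7.07101080e-01  7.07112152e-01 -3.63540786e-04] 0.08532435230660972 0.0187
[[403.8382541138209, 0.0, 317.96239412424296], [0.0, 403.8382541138209, 202.38952257676576], [0.0, 0.0, 1.0]] [ 0.78395382 -2.59884957  1.09717182] [0.47301738 0.30308389 0.98638092]
[[361.5350117350177, 0.0, 318.4560581640329], [0.0, 361.5350117350177, 200.0097950598689], [0.0, 0.0, 1.0]] [ 2.20392735 -0.16129651  0.0619842 ] [-0.56864984  0.1838272   1.09089551]
```

View pics/s0.png

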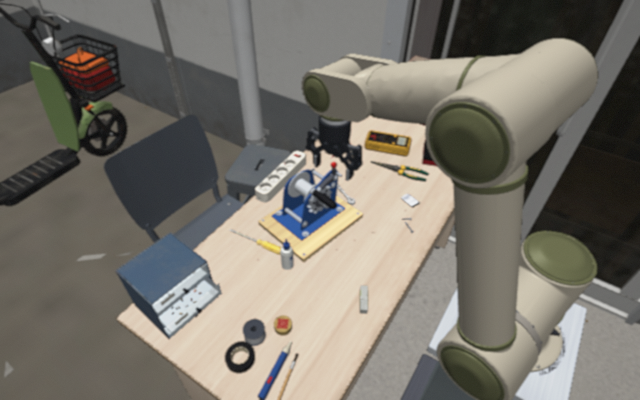

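View pics/d0.png

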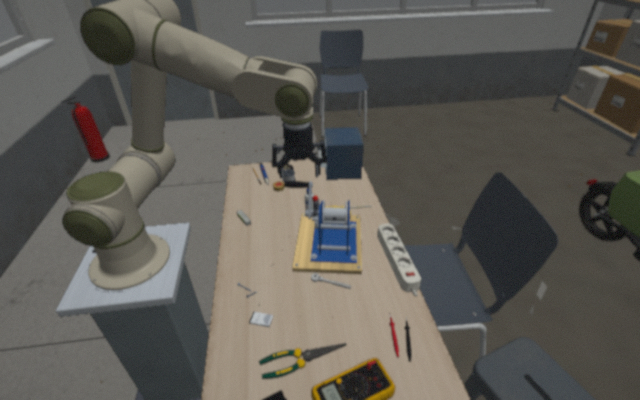

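Scene view shows the winch at about (310,205), with the red knob at (334,165) close to the gripper. In the side view the winch is at about (330,235). I'll enlarge both.

Run:
```python
import pickle,cv2,numpy as np
a,b=pickle.load(open('cams0.pkl','rb'))
def crop(c,x,y,w,h,f):
    im=cv2.resize(c['image'][y:y+h,x:x+w],None,fx=f,fy=f,interpolation=cv2.INTER_CUBIC)
    for i in range(0,w,10):cv2.putText(im,str(x+i),(i*f,8),0,.3,(0,0,255));cv2.line(im,(i*f,10),(i*f,16),(0,0,255))
    for i in range(0,h,10):cv2.putText(im,str(y+i),(0,i*f+4),0,.3,(0,0,255))
    return im
cv2.imwrite('pics/c1.png',crop(a,250,140,120,120,5))
cv2.imwrite('pics/c2.png',crop(b,270,150,110,130,4))
for c in(a,b):
  print(cv2.projectPoints(np.array([[.525,0,.231]]),c['rvec'],c['tvec'],c['K'],None)[0])
```

```text
[[[332.39164056 176.08609832]]]
[[[299.80191347 181.76409408]]]
```

View pics/c1.png

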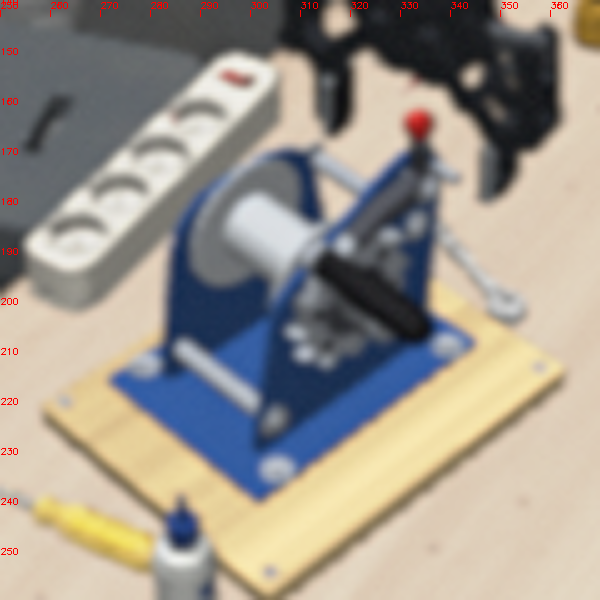

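View pics/c2.png

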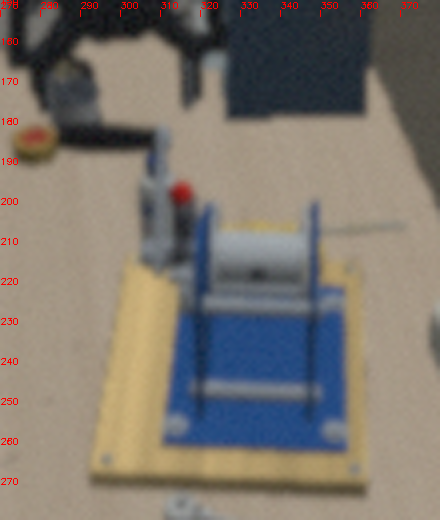

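The scene crop shows board top corners at about (258.4,222.4), (303.6,258) and (362.6,214.4), and the knob at (333.8,164.8). The crank grip runs from (315.6,193) to (332.6,205). In the side crop the knob is at (315.2,198.2), the grip's inner end at (308.7,184.5), and the board's right corners at (292.5,267.5) and (361,270.5).

```bash
cat > fit.py <<'E'
import pickle,cv2,numpy as np
from scipy.optimize import least_squares
a,b=pickle.load(open('cams0.pkl','rb'))
def w2(p,P):
    c,s=np.cos(p[2]),np.sin(p[2]);P=np.array(P,float)
    return np.c_[p[0]+c*P[:,0]-s*P[:,1],p[1]+s*P[:,0]+c*P[:,1],P[:,2]]
def pts(p,hx,hy):
    y0=p[3]; g=.524-p[4]
    G=lambda x:[x,y0+.085*np.sin(g),.118+.085*np.cos(g)]
    K=[-.035,y0-.055+.044*np.sin(.087),.168+.044*np.cos(.087)]
    return [[hx,hy,.018],[-hx,hy,.018],[-hx,-hy,.018],K,G(-.06),G(-.135)],[[-hx,-hy,.018],[hx,-hy,.018],K,G(-.06)]
A=[[258.4,222.4],[303.6,258.5],[362.6,214.4],[333.8,164.8],[315.6,193],[332.6,204.5]]
B=[[292.5,267.8],[361.2,270.5],[315.2,198.2],[308.7,184.5]]
def res(p,hx,hy):
    q1,q2=pts(p,hx,hy);r=[]
    for c,q,m in((a,q1,A),(b,q2,B)):
        r.append((cv2.projectPoints(w2(p,q),c['rvec'],c['tvec'],c['K'],None)[0][:,0]-m).ravel())
    return np.concatenate(r)
if __name__=='__main__':
  for hx,hy in((.1,.125),(.125,.1)):
    s=least_squares(res,[.6,0,0,0,0],args=(hx,hy),loss='soft_l1')
    print(hx,s.cost,s.x.round(4));print(res(s.x,hx,hy).reshape(-1,2).round(1).tolist())
    y0=s.x[3]
    print(w2(s.x,[[-.035,y0,.118],[-.035,y0-.055,.168],pts(s.x,hx,hy)[0][3],pts(s.x,hx,hy)[0][4],pts(s.x,hx,hy)[0][5]]).round(4).tolist())
E
python3 fit.py
```

```text
0.1 7.537940593378009 [ 6.034e-01 -1.640e-02 -2.031e-01  4.000e-04 -1.520e-02]
[[-1.2, -1.1], [-0.1, 1.1], [0.4, -0.9], [-0.7, 0.2], [-1.0, -1.0], [3.1, 2.1], [-0.9, 0.1], [0.6, 0.1], [-0.4, 0.4], [0.1, 0.5]]
[[0.5692, -0.009, 0.118], [0.5581, -0.0629, 0.168], [0.5589, -0.0591, 0.2118], [0.5535, 0.0388, 0.1909], [0.48, 0.0539, 0.1909]]
0.125 58.81628313361861 [ 0.6054 -0.0192 -0.2117  0.002  -0.0129]
[[0.2, -10.7], [12.3, 0.2], [1.2, 7.1], [-1.2, -0.2], [-1.7, -1.7], [2.2, 1.6], [-7.8, -6.3], [9.7, -5.2], [0.3, 0.5], [1.0, 0.6]]
[[0.5716, -0.0099, 0.118], [0.56, -0.0637, 0.168], [0.5608, -0.06, 0.2118], [0.5563, 0.0378, 0.191], [0.4829, 0.0536, 0.191]]
```

```bash
python3 -m handwheel '[{"fingers":0,"tz":-25},{"fingers":0,"tx":-12,"ty":22,"tz":-25,"az":0.1},{"fingers":0,"tx":-25,"ty":45,"tz":-25,"az":0.203},{"fingers":0,"tx":-25,"ty":45,"tz":-25,"az":0.203},{"fingers":0,"tx":-25,"ty":45,"tz":-25,"az":0.203}]' 20
python3 - <<'E'
from cell import bot
import cv2
s=bot.state();print(s['time'],s['position'],s['tcp_rot'],s['grip_width'],s['wrist_force'])
a=bot.camera('scene');w=bot.camera('wrist')
im=a['image'][130:250,260:380];cv2.imwrite('pics/k1.png',cv2.resize(im,None,fx=5,fy=5,interpolation=cv2.INTER_CUBIC))
E
```

```text
0.1 [5.24783112e-01 1.37770018e-05 2.30803385e-01] [-4.67947316e-04  7.07116815e-01  7.07096521e-01 -3.16426271e-04] 0.08532337617476397 [ 0.38496751 -0.69775581  0.15478069]schema error: expected keys fingers, tx, ty, tz, ax, ay, az
```

View pics/k1.png

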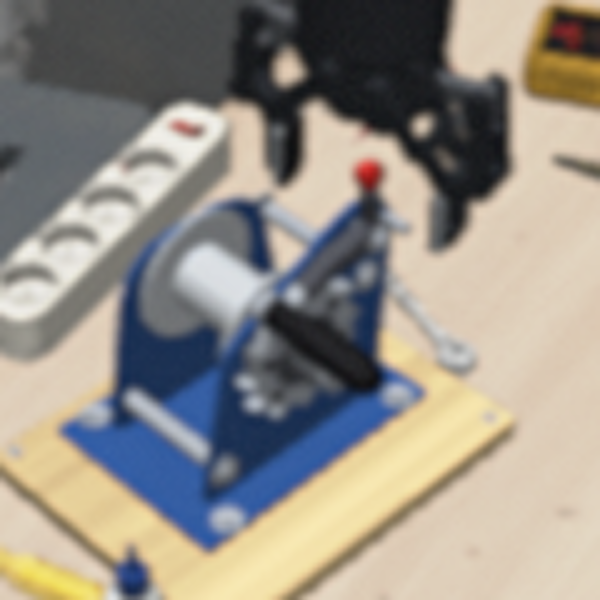

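The call was refused because every row needs all the keys, so the picture shows the start pose again: hand still open, knob at (333.8,164.6).

```bash
python3 -m handwheel '[{"fingers":0,"tx":0,"ty":0,"tz":-25,"ax":0,"ay":0,"az":0},{"fingers":0,"tx":-12,"ty":22,"tz":-25,"ax":0,"ay":0,"az":0.1},{"fingers":0,"tx":-25,"ty":45,"tz":-25,"ax":0,"ay":0,"az":0.203},{"fingers":0,"tx":-25,"ty":45,"tz":-25,"ax":0,"ay":0,"az":0.203},{"fingers":0,"tx":-25,"ty":45,"tz":-25,"ax":0,"ay":0,"az":0.203}]' 20
cat > st.py <<'E'
from cell import bot
import numpy as np
s=bot.state();p=np.array(s['position']);d=p[:2]-[.6034,-.0164];c,n=np.cos(-.203),np.sin(-.203)
f=np.array(s['wrist_force'])
print('t',round(s['time'],2),'winch mm',np.round([1e3*(c*d[0]+n*d[1]),1e3*(-n*d[0]+c*d[1]),1e3*p[2]],1),'F winch',np.round([c*f[0]+n*f[1],-n*f[0]+c*f[1],f[2]],1),'open',round(s['grip_width'],4),np.round(s['tcp_rot'],3))
E
python3 st.py
```

```text
time: 0.82
position: [0.5695, -0.0247, 0.2561]
tcp_rot: [-0.0, 0.775, 0.632, -0.0]
wrist_force: [0.3, 0.2, 0.3]
grip_width: -0.0002
finger_force: 0.0
t 0.82 winch mm [-31.5 -14.9 256.1] F winch [0.3 0.3 0.3] open -0.0002 [-0.     0.775  0.632 -0.   ]
```

```bash
python3 -m handwheel '[{"fingers":0,"tx":0,"ty":0,"tz":30,"ax":0,"ay":0,"az":0},{"fingers":0,"tx":0,"ty":0,"tz":58,"ax":0,"ay":0,"az":0},{"fingers":0,"tx":0,"ty":0,"tz":58,"ax":0,"ay":0,"az":0}]' >/dev/null; python3 st.py
python3 - <<'E'
from cell import bot
import cv2
a=bot.camera('scene')
im=a['image'][130:250,260:380];cv2.imwrite('pics/k2.png',cv2.resize(im,None,fx=5,fy=5,interpolation=cv2.INTER_CUBIC))
E
```

```text
t 1.2 winch mm [-32.3 -14.8 197.1] F winch [ 0.3  1.1 -0.1] open 0.0 [-0.001  0.775  0.632 -0.001]
```

View pics/k2.png

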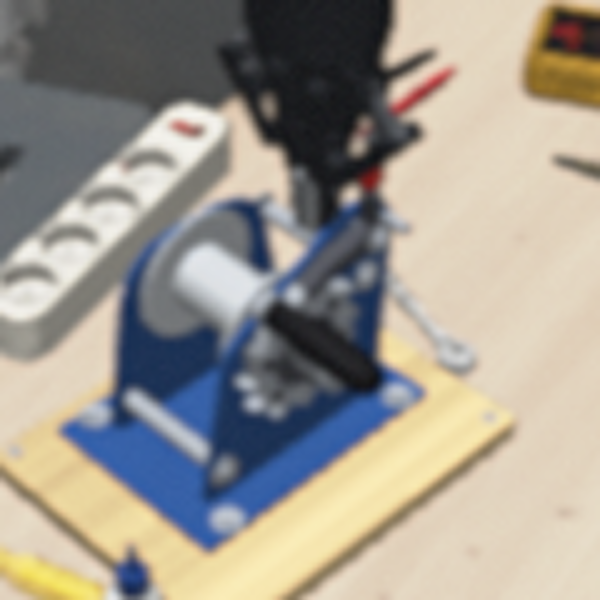

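The fingertips (about (322,172) full frame) are just left of the knob at (334,166), and the crank and cheek are clear. Next I push the knob to the right.

```bash
python3 -m handwheel '[{"fingers":0,"tx":-7,"ty":0,"tz":0,"ax":0,"ay":0,"az":0},{"fingers":0,"tx":-13,"ty":0,"tz":0,"ax":0,"ay":0,"az":0},{"fingers":0,"tx":-18,"ty":0,"tz":0,"ax":0,"ay":0,"az":0},{"fingers":0,"tx":-23,"ty":0,"tz":0,"ax":0,"ay":0,"az":0},{"fingers":0,"tx":-28,"ty":0,"tz":0,"ax":0,"ay":0,"az":0}]' >/dev/null; python3 st.py
python3 -m handwheel '[{"fingers":0,"tx":-6,"ty":0,"tz":0,"ax":0,"ay":0,"az":0},{"fingers":0,"tx":-12,"ty":0,"tz":0,"ax":0,"ay":0,"az":0},{"fingers":0,"tx":-18,"ty":0,"tz":0,"ax":0,"ay":0,"az":0},{"fingers":0,"tx":-24,"ty":0,"tz":0,"ax":0,"ay":0,"az":0},{"fingers":0,"tx":-28,"ty":0,"tz":0,"ax":0,"ay":0,"az":0}]' >/dev/null; python3 st.py
python3 - <<'E'
from cell import bot
import cv2
a=bot.camera('scene')
im=a['image'][130:250,260:380];cv2.imwrite('pics/k3.png',cv2.resize(im,None,fx=5,fy=5,interpolation=cv2.INTER_CUBIC))
E
```

```text
t 1.88 winch mm [-30.9 -43.5 198.4] F winch [-0.7  0.2  1. ] open -0.0001 [0.    0.775 0.632 0.   ]
t 2.5 winch mm [-31.  -71.6 198.3] F winch [-0.  -0.4 -0.4] open -0.0 [ 0.     0.775  0.632 -0.   ]
```

View pics/k3.png

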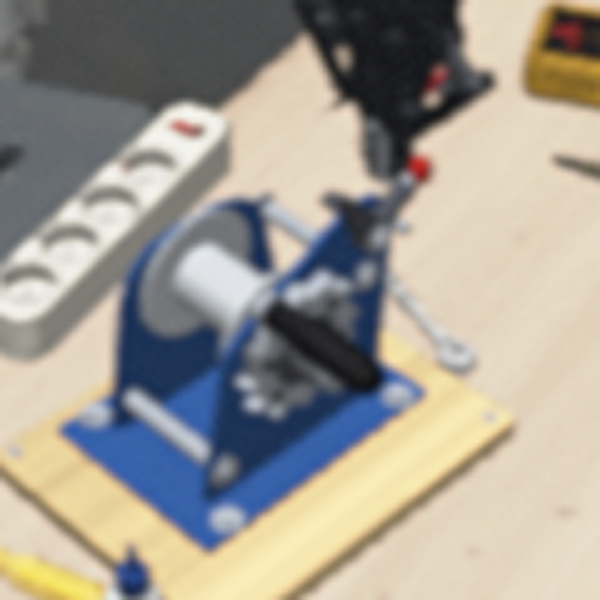

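The knob is now right at about (344,163.6) with the nose lifted, so the pawl is past its balance point. I'll nudge it a bit further and then lift straight up to let it fall.

```bash
python3 -m handwheel '[{"fingers":0,"tx":-5,"ty":0,"tz":0,"ax":0,"ay":0,"az":0},{"fingers":0,"tx":-8,"ty":0,"tz":0,"ax":0,"ay":0,"az":0},{"fingers":0,"tx":-8,"ty":0,"tz":-30,"ax":0,"ay":0,"az":0},{"fingers":0,"tx":-8,"ty":0,"tz":-62,"ax":0,"ay":0,"az":0},{"fingers":0,"tx":-8,"ty":0,"tz":-62,"ax":0,"ay":0,"az":0}]' >/dev/null; python3 st.py
python3 -m handwheel '[{"fingers":0,"tx":50,"ty":-20,"tz":0,"ax":0,"ay":0,"az":0},{"fingers":0,"tx":100,"ty":-45,"tz":0,"ax":0,"ay":0,"az":0},{"fingers":0,"tx":140,"ty":-66,"tz":0,"ax":0,"ay":0,"az":0},{"fingers":0,"tx":158,"ty":-66,"tz":0,"ax":0,"ay":0,"az":0},{"fingers":0,"tx":158,"ty":-66,"tz":0,"ax":0,"ay":0,"az":0}]' >/dev/null; python3 st.py
python3 - <<'E'
from cell import bot
import cv2
a=bot.camera('scene')
im=a['image'][130:250,260:380];cv2.imwrite('pics/k4.png',cv2.resize(im,None,fx=5,fy=5,interpolation=cv2.INTER_CUBIC))
E
```

```text
t 3.17 winch mm [-30.2 -79.3 262.6] F winch [ 0.  -0.2 -0.6] open -0.0002 [0.002 0.775 0.632 0.001]
t 3.8 winch mm [-96.8  79.2 259.7] F winch [ 0.6 -0.8  0.6] open -0.0003 [-0.     0.775  0.632 -0.   ]
```

View pics/k4.png

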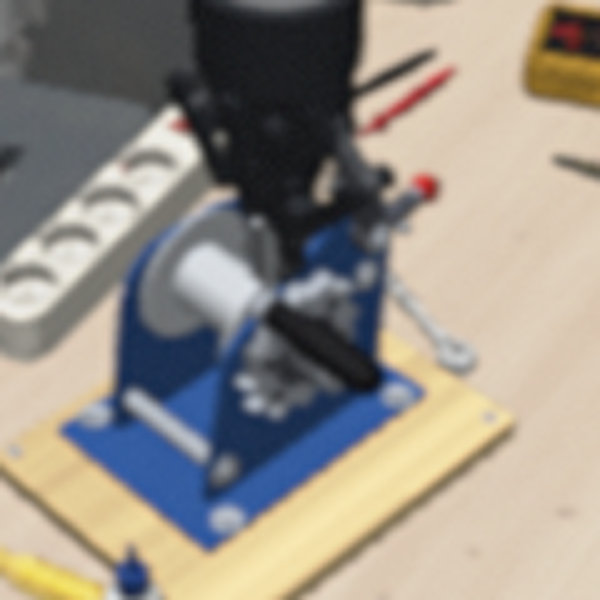

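The knob has dropped to about (345,167.4), so the pawl has fallen back; I'll check that by projection. Then down on the left of the grip.

```bash
cat > proj.py <<'E'
from fit import *
p=[.6034,-.0164,-.2031]
def kn(al):
    g=al-.087;return [-.035,-.055-.044*np.sin(g),.168+.044*np.cos(g)]
def pr(P,c=a):return cv2.projectPoints(w2(p,P),c['rvec'],c['tvec'],c['K'],None)[0][:,0].round(1).tolist()
if __name__=='__main__':print(pr([kn(0),kn(.95),kn(1.2),kn(1.5)]))
E
python3 proj.py
python3 -m handwheel '[{"fingers":0,"tx":0,"ty":0,"tz":40,"ax":0,"ay":0,"az":0},{"fingers":0,"tx":0,"ty":0,"tz":76,"ax":0,"ay":0,"az":0},{"fingers":0,"tx":0,"ty":0,"tz":76,"ax":0,"ay":0,"az":0}]' >/dev/null; python3 st.py
python3 -m handwheel '[{"fingers":0,"tx":-4,"ty":0,"tz":0,"ax":0,"ay":0,"az":0},{"fingers":0,"tx":-8,"ty":0,"tz":0,"ax":0,"ay":0,"az":0},{"fingers":0,"tx":-12,"ty":0,"tz":0,"ax":0,"ay":0,"az":0},{"fingers":0,"tx":-16,"ty":0,"tz":0,"ax":0,"ay":0,"az":0},{"fingers":0,"tx":-20,"ty":0,"tz":0,"ax":0,"ay":0,"az":0}]' >/dev/null; python3 st.py
```

```text
[[333.1, 165.0], [342.2, 163.3], [343.5, 164.9], [344.2, 167.8]]
t 4.22 winch mm [-97.5  77.4 182.2] F winch [-1.   0.9  1.3] open 0.0004 [-0.002  0.776  0.631 -0.002]
t 4.85 winch mm [-96.5  59.6 185.6] F winch [0.5 6.2 3.7] open -0.0 [0.    0.775 0.632 0.002]
```

```bash
python3 -m handwheel '[{"fingers":0,"tx":-4,"ty":0,"tz":0,"ax":0,"ay":0,"az":0},{"fingers":0,"tx":-8,"ty":0,"tz":0,"ax":0,"ay":0,"az":0},{"fingers":0,"tx":-12,"ty":0,"tz":0,"ax":0,"ay":0,"az":0},{"fingers":0,"tx":-16,"ty":0,"tz":0,"ax":0,"ay":0,"az":0},{"fingers":0,"tx":-20,"ty":0,"tz":0,"ax":0,"ay":0,"az":0}]' >/dev/null; python3 st.py
python3 -m handwheel '[{"fingers":0,"tx":-3,"ty":0,"tz":0,"ax":0,"ay":0,"az":0},{"fingers":0,"tx":-3,"ty":0,"tz":0,"ax":0,"ay":0,"az":0}]' >/dev/null; python3 st.py;python3 - <<'E'
from cell import bot
import cv2
from proj import pr
import numpy as np
a=bot.camera('scene')
im=a['image'][130:250,260:380];cv2.imwrite('pics/k5.png',cv2.resize(im,None,fx=5,fy=5,interpolation=cv2.INTER_CUBIC))
for t in(.2,.3,.35,.4,.45,.5,.524):
  g=.524-t;print(t,pr([[-.06,.085*np.sin(g),.118+.085*np.cos(g)],[-.135,.085*np.sin(g),.118+.085*np.cos(g)]]))
E
```

```text
t 5.47 winch mm [-97.   38.5 184.2] F winch [0.4 3.3 1.9] open 0.0002 [-0.     0.775  0.632 -0.   ]
t 5.72 winch mm [-97.1  35.3 184. ] F winch [-0.1  0.4  0.2] open 0.0002 [ 0.     0.775  0.632 -0.001]
0.2 [[319.2, 186.7], [340.5, 201.1]]
0.3 [[321.4, 184.6], [342.7, 198.9]]
0.35 [[322.6, 183.6], [343.9, 197.8]]
0.4 [[323.7, 182.6], [345.0, 196.8]]
0.45 [[324.8, 181.8], [346.2, 195.9]]
0.5 [[326.0, 181.0], [347.3, 195.0]]
0.524 [[326.5, 180.6], [347.8, 194.6]]
```

View pics/k5.png

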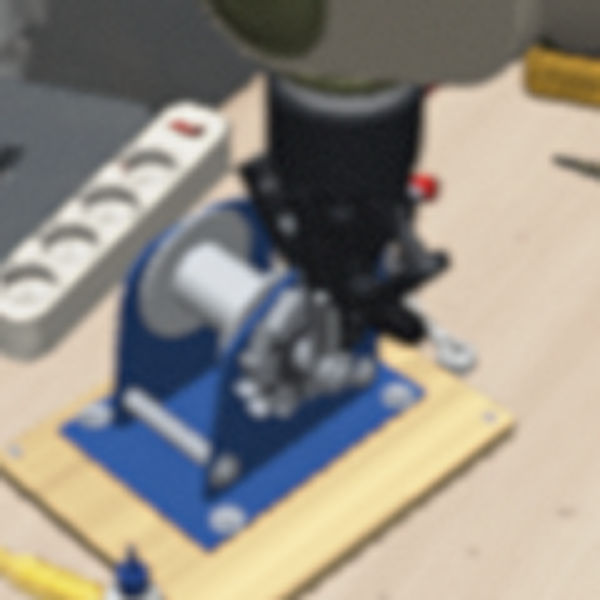

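Crank grip end is now at about (341.6,195), which matches a wheel angle of about 0.37, and the knob still lies back at (345,167). Next I lift off and go round to the right of the standing nose.

```bash
python3 -m handwheel '[{"fingers":0,"tx":6,"ty":0,"tz":0,"ax":0,"ay":0,"az":0},{"fingers":0,"tx":6,"ty":0,"tz":-40,"ax":0,"ay":0,"az":0},{"fingers":0,"tx":6,"ty":0,"tz":-80,"ax":0,"ay":0,"az":0},{"fingers":0,"tx":6,"ty":0,"tz":-80,"ax":0,"ay":0,"az":0}]' >/dev/null; python3 st.py
python3 -m handwheel '[{"fingers":0,"tx":-40,"ty":20,"tz":0,"ax":0,"ay":0,"az":0},{"fingers":0,"tx":-85,"ty":45,"tz":0,"ax":0,"ay":0,"az":0},{"fingers":0,"tx":-123,"ty":67,"tz":0,"ax":0,"ay":0,"az":0},{"fingers":0,"tx":-123,"ty":67,"tz":0,"ax":0,"ay":0,"az":0}]' >/dev/null; python3 st.py
python3 -m handwheel '[{"fingers":0,"tx":0,"ty":0,"tz":35,"ax":0,"ay":0,"az":0},{"fingers":0,"tx":0,"ty":0,"tz":64,"ax":0,"ay":0,"az":0},{"fingers":0,"tx":0,"ty":0,"tz":64,"ax":0,"ay":0,"az":0}]' >/dev/null; python3 st.py
```

```text
t 6.28 winch mm [-96.1  42.2 266.9] F winch [ 0.3 -0.9  0.3] open 0.0001 [0.002 0.775 0.632 0.002]
t 6.78 winch mm [-29.4 -83.3 262.5] F winch [0.1 0.4 0. ] open 0.0002 [-0.001  0.776  0.631 -0.001]
t 7.15 winch mm [-31.4 -80.1 198.2] F winch [0.  0.3 0.7] open -0.0 [-0.002  0.775  0.632 -0.001]
```

```bash
python3 -m handwheel '[{"fingers":0,"tx":5,"ty":0,"tz":0,"ax":0,"ay":0,"az":0},{"fingers":0,"tx":10,"ty":0,"tz":0,"ax":0,"ay":0,"az":0},{"fingers":0,"tx":15,"ty":0,"tz":0,"ax":0,"ay":0,"az":0},{"fingers":0,"tx":20,"ty":0,"tz":0,"ax":0,"ay":0,"az":0},{"fingers":0,"tx":25,"ty":0,"tz":0,"ax":0,"ay":0,"az":0}]' >/dev/null; python3 st.py
python3 -m handwheel '[{"fingers":0,"tx":5,"ty":0,"tz":0,"ax":0,"ay":0,"az":0},{"fingers":0,"tx":10,"ty":0,"tz":0,"ax":0,"ay":0,"az":0},{"fingers":0,"tx":15,"ty":0,"tz":0,"ax":0,"ay":0,"az":0},{"fingers":0,"tx":20,"ty":0,"tz":0,"ax":0,"ay":0,"az":0},{"fingers":0,"tx":26,"ty":0,"tz":0,"ax":0,"ay":0,"az":0}]' >/dev/null; python3 st.py
python3 - <<'E'
import cv2,numpy as np
from proj import pr,kn
from cell import bot
im=bot.camera('scene')['image'].astype(int)
m=(im[...,2]-im[...,1]>60)&(im[...,2]-im[...,0]>60);m[:145]=0;m[180:]=0;m[:,:322]=0;m[:,355:]=0
y,x=np.nonzero(m);print(x.mean(),y.mean(),len(x))
for al in(0,.1,.17,.3,.5,.7):print(al,pr([kn(al)]))
E
```

```text
t 7.78 winch mm [-30.  -55.8 200.4] F winch [ 0.5 -0.1 -0.5] open 0.0001 [ 0.     0.775  0.632 -0.   ]
t 8.4 winch mm [-30.  -29.8 200.3] F winch [ 0.   1.3 -0.1] open 0.0001 [-0.     0.775  0.632  0.   ]
341.4047619047619 155.04761904761904 42
0 [[333.1, 165.0]]
0.1 [[334.3, 164.2]]
0.17 [[335.0, 163.8]]
0.3 [[336.4, 163.1]]
0.5 [[338.5, 162.5]]
0.7 [[340.3, 162.5]]
```

```bash
cat > knob.py <<'E'
import cv2,numpy as np
from cell import bot
im=bot.camera('scene')['image'].astype(int)
m=((im[...,2]-im[...,1]>60)&(im[...,2]-im[...,0]>60)).astype(np.uint8);m[:140]=0;m[180:]=0;m[:,:322]=0;m[:,358:]=0
n,l,st,c=cv2.connectedComponentsWithStats(m)
print(st[1:].tolist(),c[1:].round(1).tolist())
E
python3 knob.py
```

```text
[[343, 144, 7, 6, 19], [334, 153, 2, 3, 5], [337, 159, 6, 6, 24]] [[345.8, 146.4], [334.4, 153.8], [339.6, 161.2]]
```

```bash
python3 -m handwheel '[{"fingers":0,"tx":4,"ty":0,"tz":0,"ax":0,"ay":0,"az":0},{"fingers":0,"tx":8,"ty":0,"tz":0,"ax":0,"ay":0,"az":0},{"fingers":0,"tx":8,"ty":0,"tz":-20,"ax":0,"ay":0,"az":0},{"fingers":0,"tx":8,"ty":0,"tz":-62,"ax":0,"ay":0,"az":0},{"fingers":0,"tx":8,"ty":0,"tz":-62,"ax":0,"ay":0,"az":0}]' >/dev/null; python3 st.py; python3 knob.py
```

```text
t 9.12 winch mm [-29.  -22.  265.4] F winch [-0.2 -0.1 -0.3] open 0.0001 [0.002 0.775 0.632 0.002]
[[334, 144, 16, 12, 40], [331, 161, 5, 6, 21]] [[341.7, 149.2], [333.2, 163.6]]
```

The pawl is down on the wheel: the knob is back at (333.2,163.6). Now to the left of the grip, for the final push.

```bash
python3 -m handwheel '[{"fingers":0,"tx":35,"ty":-30,"tz":0,"ax":0,"ay":0,"az":0},{"fingers":0,"tx":72,"ty":-67,"tz":0,"ax":0,"ay":0,"az":0},{"fingers":0,"tx":72,"ty":-67,"tz":0,"ax":0,"ay":0,"az":0}]' >/dev/null; python3 st.py
python3 -m handwheel '[{"fingers":0,"tx":0,"ty":0,"tz":40,"ax":0,"ay":0,"az":0},{"fingers":0,"tx":0,"ty":0,"tz":77,"ax":0,"ay":0,"az":0},{"fingers":0,"tx":0,"ty":0,"tz":77,"ax":0,"ay":0,"az":0}]' >/dev/null; python3 st.py
python3 -m handwheel '[{"fingers":0,"tx":-4,"ty":0,"tz":0,"ax":0,"ay":0,"az":0},{"fingers":0,"tx":-8,"ty":0,"tz":0,"ax":0,"ay":0,"az":0},{"fingers":0,"tx":-12,"ty":0,"tz":0,"ax":0,"ay":0,"az":0},{"fingers":0,"tx":-15,"ty":0,"tz":0,"ax":0,"ay":0,"az":0},{"fingers":0,"tx":-18,"ty":0,"tz":0,"ax":0,"ay":0,"az":0}]' >/dev/null; python3 st.py
```

```text
t 9.55 winch mm [-99.1  51.8 261.7] F winch [0.1 0.2 0.3] open -0.0 [-0.001  0.774  0.633 -0.   ]
t 9.93 winch mm [-98.1  49.2 182.6] F winch [-0.4 -0.1 -0.2] open 0.0002 [-0.002  0.775  0.632 -0.002]
t 10.55 winch mm [-96.8  31.9 185.7] F winch [-0.1  3.3  1.6] open -0.0001 [0.    0.775 0.632 0.001]
```

Contact at 3.3 N. Now 7 mm more, then small steps while watching the force.

```bash
python3 -m handwheel '[{"fingers":0,"tx":-2,"ty":0,"tz":0,"ax":0,"ay":0,"az":0},{"fingers":0,"tx":-4,"ty":0,"tz":0,"ax":0,"ay":0,"az":0},{"fingers":0,"tx":-6,"ty":0,"tz":0,"ax":0,"ay":0,"az":0}]' >/dev/null; python3 st.py
python3 -m handwheel '[{"fingers":0,"tx":-1,"ty":0,"tz":0,"ax":0,"ay":0,"az":0},{"fingers":0,"tx":-1,"ty":0,"tz":0,"ax":0,"ay":0,"az":0}]' >/dev/null; python3 st.py
python3 -m handwheel '[{"fingers":0,"tx":-1,"ty":0,"tz":0,"ax":0,"ay":0,"az":0},{"fingers":0,"tx":-1,"ty":0,"tz":0,"ax":0,"ay":0,"az":0}]' >/dev/null; python3 st.py
```

```text
t 10.93 winch mm [-97.   25.7 185.3] F winch [-0.8  2.8  1.6] open 0.0001 [-0.     0.775  0.632  0.   ]
t 11.18 winch mm [-97.   24.7 185.2] F winch [-0.7  0.5  1.3] open 0.0005 [-0.     0.775  0.632 -0.   ]
t 11.43 winch mm [-97.   23.8 185.3] F winch [-0.2  1.8  1.1] open -0.0003 [-0.     0.775  0.632 -0.   ]
```

```bash
python3 -m handwheel '[{"fingers":0,"tx":-1,"ty":0,"tz":0,"ax":0,"ay":0,"az":0},{"fingers":0,"tx":-1,"ty":0,"tz":0,"ax":0,"ay":0,"az":0}]' >/dev/null; python3 st.py
python3 -m handwheel '[{"fingers":0,"tx":-1,"ty":0,"tz":0,"ax":0,"ay":0,"az":0},{"fingers":0,"tx":-1,"ty":0,"tz":0,"ax":0,"ay":0,"az":0}]' >/dev/null; python3 st.py
```

```text
t 11.68 winch mm [-97.   22.8 185.3] F winch [0.3 1.2 2.2] open -0.0002 [-0.     0.775  0.632 -0.   ]
t 11.93 winch mm [-97.   21.7 185.3] F winch [0.3 2.1 1. ] open -0.0001 [ 0.     0.775  0.632 -0.   ]
```

```bash
python3 knob.py
```

```text
[] []
```

```bash
python3 -m handwheel '[{"fingers":0,"tx":-1,"ty":0,"tz":0,"ax":0,"ay":0,"az":0},{"fingers":0,"tx":-1,"ty":0,"tz":0,"ax":0,"ay":0,"az":0}]' >/dev/null; python3 st.py
python3 -m handwheel '[{"fingers":0,"tx":-1,"ty":0,"tz":0,"ax":0,"ay":0,"az":0},{"fingers":0,"tx":-1,"ty":0,"tz":0,"ax":0,"ay":0,"az":0}]' >/dev/null; python3 st.py
```

```text
t 12.22 winch mm [-97.   20.8 185.3] F winch [0.2 1.3 1.5] open -0.0001 [-0.     0.775  0.632  0.   ]
t 12.47 winch mm [-97.   20.2 185.4] F winch [-0.3  4.4  2. ] open 0.0003 [-0.     0.775  0.632  0.   ]
```

```bash
python3 -m handwheel '[{"fingers":0,"tx":-1,"ty":0,"tz":0,"ax":0,"ay":0,"az":0},{"fingers":0,"tx":-1,"ty":0,"tz":0,"ax":0,"ay":0,"az":0}]' >/dev/null; python3 st.py
```

```text
t 12.72 winch mm [-97.   19.6 185.5] F winch [-0.3  7.9  2.5] open -0.0001 [-0.     0.775  0.632  0.001]
```

```bash
python3 -m handwheel '[{"fingers":0,"tx":-1,"ty":0,"tz":0,"ax":0,"ay":0,"az":0},{"fingers":0,"tx":-1,"ty":0,"tz":0,"ax":0,"ay":0,"az":0}]' >/dev/null; python3 st.py
```

```text
t 12.97 winch mm [-97.   19.2 185.5] F winch [-0.4 11.9  2.8] open -0.0 [-0.001  0.775  0.632  0.001]
```

The force keeps rising (4 to 8 to 12 N) and the finger barely moves, so the tooth is hard on the pawl. I back off, lift away and check.

```bash
python3 -m handwheel '[{"fingers":0,"tx":12,"ty":0,"tz":0,"ax":0,"ay":0,"az":0},{"fingers":0,"tx":12,"ty":0,"tz":-40,"ax":0,"ay":0,"az":0},{"fingers":0,"tx":12,"ty":0,"tz":-90,"ax":0,"ay":0,"az":0},{"fingers":0,"tx":12,"ty":-40,"tz":-120,"ax":0,"ay":0,"az":0},{"fingers":0,"tx":12,"ty":-80,"tz":-140,"ax":0,"ay":0,"az":0}]' >/dev/null; python3 -m handwheel '[{"fingers":0,"tx":0,"ty":-40,"tz":-20,"ax":0,"ay":0,"az":0},{"fingers":0,"tx":0,"ty":-40,"tz":-20,"ax":0,"ay":0,"az":0}]' >/dev/null; python3 st.py; python3 knob.py
python3 - <<'E'
from cell import bot
import cv2
a=bot.camera('scene');b=bot.camera('side')
f=lambda c,x,y:cv2.resize(c['image'][y:y+120,x:x+80],None,fx=5,fy=5,interpolation=cv2.INTER_CUBIC)
cv2.imwrite('pics/k6.png',cv2.hconcat([f(a,290,140),f(b,270,150)]))
E
```

```text
t 13.85 winch mm [-218.    29.9  347. ] F winch [ 0.8 -0.1 -0.8] open -0.0001 [0.002 0.775 0.632 0.001]
[[334, 144, 16, 12, 41], [331, 162, 5, 6, 22]] [[341.6, 149.3], [333.0, 164.1]]
```

View pics/k6.png

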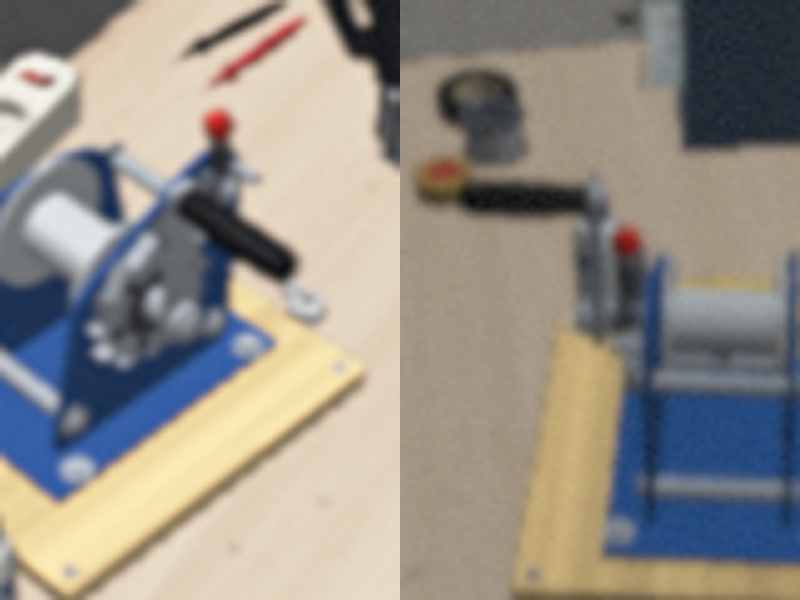

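The crank stands upright: grip runs from (328.4,181.6) to (347,193), and the 0.524 rad prediction is (326.5,180.6) to (347.8,194.6). The knob is back at its pawl-down position, about (333.4,165), and the hand is well clear.

```bash
python3 -c "
from cell import bot
print(bot.finish_job())"
```

```text
the job is handed in; nothing more can be done
None
```

The winch is let back one notch: the pawl is down, the tooth is hard against it (the last push rose to about 12 N), the crank is upright and the hand is clear. I handed the job in at about 14 s on the robot's clock.

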